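Move the board-clamp head to the grey base

TASK

Move the board-clamp head from the blue base to the grey base. First free it by pushing the blue base's red-headed wedge in through the slot as far as it goes - do not pull the stuck head out. Then stand its tapered shank in the grey base's socket with the crossbar turned about an eighth of a turn (45 degrees, either way) off the yellow marks, and wring it in: press down while twisting until the crossbar lines up with the marks and the head is fully home, leaving the grey base's own wedge and the other things on the bench alone.

Things in the scene. Friction and masses are not known exactly. Their poses are not given: they have to be found in the camera images.
- base_a: Blue bench base, fixed, holding the clamp head at the start. Origin: centre of its underside, z up. Block 72 x 72 mm, 37 mm high; on it a round steel sleeve, 48 mm (low) to 60 mm (top) across, up to 75 mm. A wedge track 34 mm wide, 14 mm high sticks out to y = +142 mm. Yellow marks on block and sleeve show its x axis. A 12 mm wide slot for wedge and tang runs through along y.
- base_b: Grey bench base, fixed, socket empty: the head goes here. Same shape, frame, yellow marks (along its x axis), slot and wedge (on its +y side) as the blue one.
- mouth_b (a point): Centre of the grey base's socket mouth, 75 mm above its underside. The socket is upright: 36 mm wide at the mouth, 24 mm wide 38 mm further down, where it ends on the upper edges of the 12 mm slot.
- wedge_a (a joint): How far the blue base's wedge is pushed in, m: 0 drawn out, 0.062 fully in (end stop). It slides on its track to the base's -y; about 2 N alone, 10 to 18 N under the stuck shank. It stays where left, and is left in. From about 0.025 it lifts the head, about 9 mm in all, onto a flat land where the head stands loose.
- wedge_a_push (a point): Centre of the outer face of the blue base's wedge head, to be pushed towards the base's -y: a red upright plate 40 mm wide (along x), 10 mm thick, 17 to 63 mm above the base's underside (this point: 45 mm). In the base's frame it is at x = 0, y = 134 mm less the joint value.
- wedge_b (a joint): The same for the grey base's wedge. It must stay drawn out (under 0.012 m), or the head cannot go home.
- head: Board-clamp head, loose, rigid, 0.2 to 0.45 kg. Origin: on its axis at the underside of its collar (58 mm wide, 6 mm thick), z up. Fully home, the collar lies on the sleeve (origin at 75 mm in the base's frame) and the crossbar is along the base's x axis; half a turn is the same. Two sprung balls in each socket grip the shank: pulling it out would take about 20 N.
- head_bar (a point): Centre of the head's aluminium crossbar, 38 mm above its origin: grip here, across y. The bar lies along the head's x: 120 mm long, 20 mm wide, 24 mm high; a black jaw 16 x 34 mm at each end rises 14 mm above the bar's top. The middle 86 mm is free. Below it: a neck 24 mm across, 20 mm tall, then the collar.
- head_nose (a point): Bottom of the shank's round nose, 48 mm below the head's origin. The shank tapers from 34 to 22 mm wide over 38 mm; below is a flat tang, 20 mm along y, 8 mm along x, down to 46 mm. If turned more than about 12 degrees from home, the tang rides on the slot's edges, head 8 mm high; the balls drag over the last 20 mm: press with 5 to 10 N; once in line it clicks home.
- spool: Solder reel, 60 mm across, 28 mm high; a bystander, leave alone. Origin at the centre of its underside.
- iron_stand: Soldering-iron stand with coil, 90 x 70 mm, 95 mm high; a bystander, leave alone. Origin at the centre of its underside.
- board: Green circuit board, 80 x 100 mm, 18 mm high; a bystander, leave alone. Origin at the centre of its underside.
- meter: Yellow multimeter, 150 x 78 mm, 40 mm high; a bystander, leave alone. Origin at the centre of its underside.
- speaker: Round loudspeaker magnet, 64 mm across, 36 mm high; a bystander, leave alone. Origin at the centre of its underside.
- phone: Black phone, 72 x 148 mm, 9 mm thick; a bystander, leave alone. Origin at the centre of its underside.
- driver: Orange screwdriver, 170 mm long, 26 mm thick; a bystander, leave alone. Origin at the centre of its underside.
- pliers: Red-handled pliers, 150 mm long, 10 mm thick; a bystander, leave alone. Origin at the centre of its underside (at the rivet).

How it is judged:
On the way, in this order (a step that is already met when the one before it is completed fails the run):
1. the blue base's wedge is pushed in (over 50 mm) and has lifted the head at least 7 mm in its socket (value of joint wedge_a above 0.05 m and z of head in the frame of base_a above 0.082 m and horizontal distance between head and base_a below 0.012 m), for 0.2 s.
2. the shank stands in the grey base's socket (collar less than 25 mm above the sleeve) with the crossbar more than 25 degrees off the marks (z of head in the frame of base_b below 0.1 m and horizontal distance between head and base_b below 0.01 m and angle between the x axis of head and the x axis of base_b, either way round above 0.44 rad and angle between head's own z axis and vertical below 0.2 rad), for 0.2 s.
At the end, for the whole second after the job is handed in: The head is fully home in the grey base: collar within 2.5 mm of the sleeve, on the socket's axis within 4 mm, upright within 3 degrees, crossbar along the yellow marks within about 12 degrees (either way round), at rest; the grey base's wedge is still drawn out (under 12 mm) (z of head in the frame of base_b below 0.0775 m and horizontal distance between head and base_b below 0.004 m and angle between the x axis of head and the x axis of base_b, either way round below 0.22 rad and angle between head's own z axis and vertical below 0.05 rad and linear speed of head below 0.02 m/s and value of joint wedge_b below 0.012 m); the robot touches nothing.
It fails at once if the head is pulled up out of the blue base without the wedge (z of head in the frame of base_a above 0.082 m and horizontal distance between head and base_a below 0.02 m and value of joint wedge_a below 0.015 m).
It fails at once if the head is tipped over (more than 40 degrees) (angle between head's own z axis and vertical above 0.7 rad).
It fails at once if a bystander is moved more than 40 mm (distance of any of spool, iron_stand, board, meter, speaker, phone, driver, pliers from where it was at the start of the episode above 0.04 m).
It also fails if it takes over 58 s, if anything falls off the work surface, if the arm or the gripper's body presses on something with over 40 N, if the wrist force passes 120 N, or if a joint passes its speed limit or range.

ROBOT

A 6-joint arm with a two-finger parallel gripper is mounted at the origin on the work surface. World frame = base frame: x ahead of the robot, y to its left, z up, the work surface at z = 0. Lengths are in m, angles in rad, forces in N, time in s.
With the tool pointing down it reaches from about 0.35 to 0.85 m from the base axis. Payload 8.1 kg.
Tool frame: the origin (TCP) lies on the centre line of the jaws, within the pads' length; the fingertips stand 22 mm ahead of it and the grasp point (between the pads) lies 3 mm ahead of it; z points along the fingers, y is the direction in which the jaws open and shut (so a half turn about z gives the same grasp; the last joint's range is limited). The gripper opens to 85 mm and grips with 20 to 120 N. Pads are 22 mm wide; open, the fingers measure 114 mm over their backs; the gripper's body (76 mm by 85 mm) begins 54 mm behind the grasp point. The pads swing forward as they close: fully open they stand 13 mm farther back than shut.
Start: joints at [-1.185, 0.13, 1.488, -0, 1.523, -0.085], TCP at [0.272, -0.535, 0.253] pointing down, gripper open.
Joint ranges: [-2.96, 2.96], [-0.89, 2.26], [0.02, 2.5], [-1.34, 4.48], [0, 2.73], [-2.66, 2.66]. Speed limits (rad/s): [2.39, 2.39, 2.79, 3.14, 3.14, 3.14].

INTERFACE

Orientations are given as a unit quaternion [w, x, y, z].
In Python, from station import * gives the robot as it stands. The module is installed in compiled form; this text tells all that it offers.
- The arm moves only by the shell command python3 -m pendant 'ROWS' [FORCE]. ROWS is JSON, a list of rows, each a list of 3 entries, a list of its own where there are three numbers: the turn, a rotation vector about the tool's x, y, z in rad, then the shift along the tool's x, y, z in mm, then the finger opening in mm, from 0 to 85.4. In form: [[[rx, ry, rz], [dx, dy, dz], hand], ...]. A call has 1 to 8 rows; each row is the pose to reach, as a shift and turn from the pose commanded when the call began, along the tool's axes at that moment; what a row does not reach only later rows make up. A row lasts 1/12 s, in which the tool goes at most 41.7 mm and 7.16 degrees, less where a joint would pass 70% of its speed; a pose out of reach is approached as far as the arm can. A call with a gripper value outside its range is refused whole. The fingers move at their own pace and stop on an object; FORCE is the grip in N (left out, the last holds). Time passes only in rows, so rows that repeat a pose let the fingers close. It gives the time, the measured TCP pose, the force and the opening at its end, in the units of the state.
- get_obs(): the state, without advancing time (a new reading comes with each control period).
- camera(name): name is "scene" or "top" or "wrist"; returns (picture, depth): 384x512x3 uint8, red, green, blue; 384x512 float32, m along the optical axis (not along the pixel's ray), 0 where there is no reading.
- camera_params(name): a dict with "camera_matrix" (3x3 intrinsics, pixels), "rvec" (rotation vector, rad) and "tvec" (3), from world to camera coordinates, as OpenCV has them. Camera axes: x right, y down, z forward; pixel columns grow to the right and rows downward; lengths in m; the calibration is good to about 2 mm. A picture is of the moment at which its call begins: read the wrist's pose just before it. camera_params takes no time and is no camera call; for the wrist camera it gives the pose at the moment of the call.
- close_job(): hands the job in, once; it reports no verdict.
The state is a dict: "time": time; "joint_positions": joint angles; "joint_vel": joint speeds; "joint_torque": joint torques, N m; "tcp_pos": TCP position; "eef_rot": TCP orientation; "wrist_force": force on the tool from outside, world axes, zero at the start; "moment": the same for the moment, N m; "finger_gap": opening from 0.0 (shut) to 1.0 (fully open).
Only numpy, scipy, OpenCV 4.12 (cv2) and the standard library are available. Lean on these libraries where they do the work, as an engineer would, in place of code of your own. Each camera call takes 0.05 s, during which the arm holds its last target.

## Working session

There is one attempt and no reset: what is moved stays moved. The work goes in short steps, Python scripts to look and compute and a shell command to move; the robot and the scene stay as the last step left them, time stands still between calls to the robot, and variables do not carry over. Pictures are saved under pics/ and viewed, and the job is handed in when it is done.

```bash
mkdir -p pics; ls
python3 - <<'E'
from station import *
import cv2,numpy as np
o=get_obs(); print(o)
for n in ("scene","top"):
    p,d=camera(n); cv2.imwrite(f"pics/{n}0.png",p[:,:,::-1]); np.savez(f"pics/{n}0.npz",p=p,d=d,**{k:np.array(v) for k,v in camera_params(n).items()})
    print(n,camera_params(n))
E
```

```text
pics
{'time': 0.0, 'joint_positions': array([-1.18537722e+00,  1.31160179e-01,  1.48928321e+00,  3.72344941e-05,
        1.52298867e+00, -8.53877761e-02]), 'joint_vel': array([-0.00112354,  0.00175101, -0.00061114,  0.00059159,  0.00079879,
        0.00030797]), 'joint_torque': array([ 2.12105738e-04, -5.69384301e+01, -5.00556958e+01, -3.44268474e-04,
        1.45441334e-02, -6.65272296e-05]), 'tcp_pos': array([ 0.27201046, -0.53423222,  0.25224282]), 'eef_rot': array([-9.12151089e-04,  9.72420124e-01,  2.33234339e-01, -1.19066401e-04]), 'wrist_force': array([0.04793048, 0.2429025 , 0.20873847]), 'moment': array([ 0.0118539 , -0.0173374 , -0.05280979]), 'finger_gap': 1.0033229119447196}
scene {'camera_matrix': array([[446.06437978,   0.        , 258.06872883],
       [  0.        , 446.06437978, 188.59771037],
       [  0.        ,   0.        ,   1.        ]]), 'rvec': array([ 2.31929179,  0.78563114, -0.28847961]), 'tvec': array([-0.41043941, -0.19208577,  1.65507889])}
top {'camera_matrix': array([[361.85859728,   0.        , 251.39100946],
       [  0.        , 361.85859728, 191.31851379],
       [  0.        ,   0.        ,   1.        ]]), 'rvec': array([ 2.20145121, -2.15750874,  0.08810393]), 'tvec': array([-0.00209316,  0.53626933,  0.96513966])}
```

View pics/scene0.png

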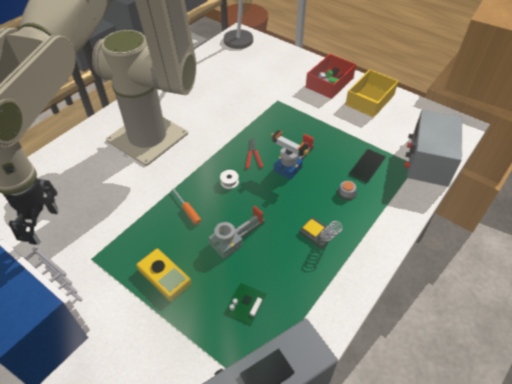

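View pics/top0.png

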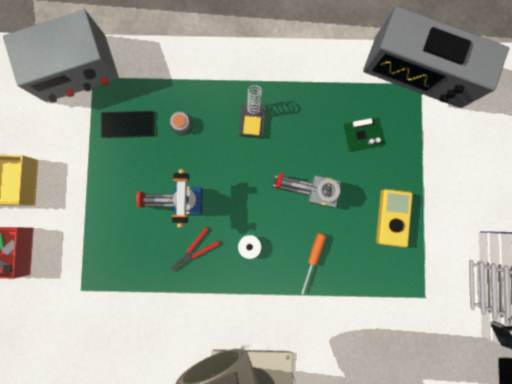

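The top view shows the blue base with the head at about (183,200) and its red wedge plate at (140,200). The grey base is at (326,190) with its wedge at (279,181). World +x is up in the picture and +y is left. Next I'll measure with depth.

```bash
cat > h.py <<'E'
import numpy as np,cv2
from scipy.spatial.transform import Rotation as R
def cloud(f):
    z=np.load(f) if isinstance(f,str) else f
    d=z['d'];K=z['camera_matrix'];Rm=cv2.Rodrigues(z['rvec'])[0];t=z['tvec'].reshape(3)
    v,u=np.mgrid[:d.shape[0],:d.shape[1]]
    P=np.stack([(u-K[0,2])/K[0,0]*d,(v-K[1,2])/K[1,1]*d,d],-1)
    W=(P-t)@Rm
    W[d<=0]=np.nan
    return W,z['p']
def grab(n,f):
    from station import camera,camera_params
    c={k:np.array(v) for k,v in camera_params(n).items()}
    p,d=camera(n); cv2.imwrite(f"pics/{f}.png",p[:,:,::-1]); np.savez(f"pics/{f}.npz",p=p,d=d,**c)
    return cloud(f"pics/{f}.npz")
def crop(p,u0,u1,v0,v1,s,f):
    cv2.imwrite(f"pics/{f}.png",cv2.resize(p[v0:v1,u0:u1,::-1],None,fx=s,fy=s,interpolation=cv2.INTER_CUBIC))
E
python3 - <<'E'
from h import *
for n in("top","scene"):
    W,p=cloud(f"pics/{n}0.npz")
    hsv=cv2.cvtColor(p,cv2.COLOR_RGB2HSV)
    ok=(W[...,0]>.3)&(W[...,0]<.85)
    print(n,'table z',np.nanmedian(W[...,2][ok]))
    red=((hsv[...,0]<8)|(hsv[...,0]>172))&(hsv[...,1]>150)&(hsv[...,2]>80)&ok
    k,l,st,c=cv2.connectedComponentsWithStats(red.astype(np.uint8))
    for i in range(1,k):
        if st[i,4]>6:
            q=W[l==i]; q=q[~np.isnan(q[:,0])]; print('red',c[i].round(),st[i,4],np.median(q,0).round(3),q.min(0).round(3),q.max(0).round(3))
    # things by height
    for lo,hi,nm in((.055,.085,'sleeve'),(.095,.15,'bar')):
        m=(W[...,2]>lo)&(W[...,2]<hi)&ok&(abs(W[...,1])<.35)
        k,l,st,c=cv2.connectedComponentsWithStats(m.astype(np.uint8))
        for i in range(1,k):
            if st[i,4]>15:
                q=W[l==i]; print(nm,c[i].round(),st[i,4],q.mean(0).round(4),q.min(0).round(3),q.max(0).round(3))
W,p=cloud("pics/top0.npz")
crop(p,120,360,150,240,3.3,"t0c")
W,p=cloud("pics/scene0.npz")
crop(p,190,330,110,270,4,"s0c")
E
```

```text
top table z 0.0013116523157805753
red [104.  81.] 33 [0.833 0.42  0.036] [0.825 0.413 0.031] [0.841 0.43  0.041]
red [69. 92.] 26 [0.8   0.514 0.038] [0.792 0.508 0.035] [0.807 0.521 0.041]
red [279. 180.] 57 [ 0.564 -0.063  0.063] [ 0.546 -0.071  0.018] [ 0.582 -0.057  0.068]
red [140. 199.] 84 [0.507 0.3   0.062] [0.489 0.297 0.031] [0.525 0.308 0.066]
red [ 10. 249.] 443 [0.367 0.659 0.007] [ 0.3    0.608 -0.   ] [0.425 0.697 0.074]
red [197. 240.] 117 [0.401 0.154 0.011] [ 0.368  0.128 -0.001] [0.434 0.181 0.015]
red [205. 250.] 112 [0.376 0.132 0.011] [0.355 0.097 0.006] [0.397 0.17  0.018]
red [  1. 271.] 15 [0.306 0.686 0.005] [0.301 0.658 0.003] [0.314 0.69  0.043]
sleeve [255.  91.] 33 [0.8    0.0057 0.0707] [ 0.795 -0.009  0.062] [0.806 0.02  0.078]
sleeve [254. 100.] 66 [0.7734 0.0057 0.0722] [ 0.763 -0.012  0.06 ] [0.791 0.023 0.085]
sleeve [279. 180.] 58 [ 0.5641 -0.0642  0.0632] [ 0.546 -0.071  0.058] [ 0.583 -0.058  0.068]
sleeve [329. 190.] 330 [ 0.5397 -0.1906  0.0739] [ 0.511 -0.218  0.055] [ 0.571 -0.16   0.081]
sleeve [190. 199.] 151 [0.5075 0.1641 0.0815] [0.48  
[... 719 characters left out ...]
18]
red [407. 164.] 7 [0.832 0.418 0.037] [0.829 0.415 0.034] [0.837 0.42  0.04 ]
red [257. 211.] 27 [ 0.563 -0.067  0.064] [ 0.548 -0.072  0.057] [ 0.582 -0.062  0.068]
sleeve [309. 137.] 40 [0.5082 0.3021 0.0628] [0.486 0.297 0.055] [0.526 0.309 0.07 ]
sleeve [288. 157.] 161 [0.5146 0.1675 0.0752] [0.48  0.151 0.055] [0.54  0.193 0.085]
sleeve [258. 211.] 50 [ 0.5665 -0.066   0.0628] [ 0.546 -0.073  0.056] [ 0.583 -0.057  0.07 ]
sleeve [225. 231.] 286 [ 0.5401 -0.1904  0.0724] [ 0.508 -0.218  0.055] [ 0.57  -0.16   0.082]
sleeve [333. 230.] 88 [0.7844 0.0064 0.0702] [ 0.764 -0.012  0.056] [0.804 0.026 0.085]
bar [290. 144.] 410 [0.511  0.1762 0.1258] [0.436 0.162 0.095] [0.578 0.2   0.146]
```

View pics/t0c.png

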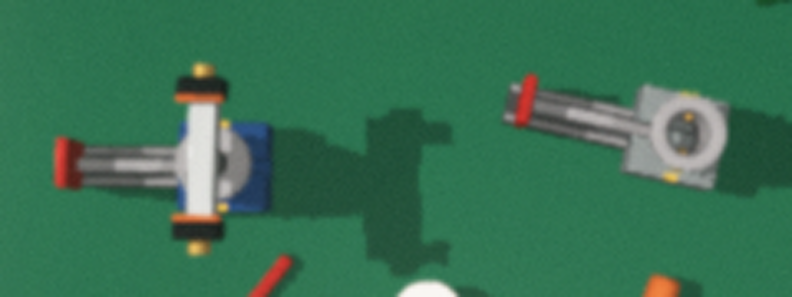

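View pics/s0c.png

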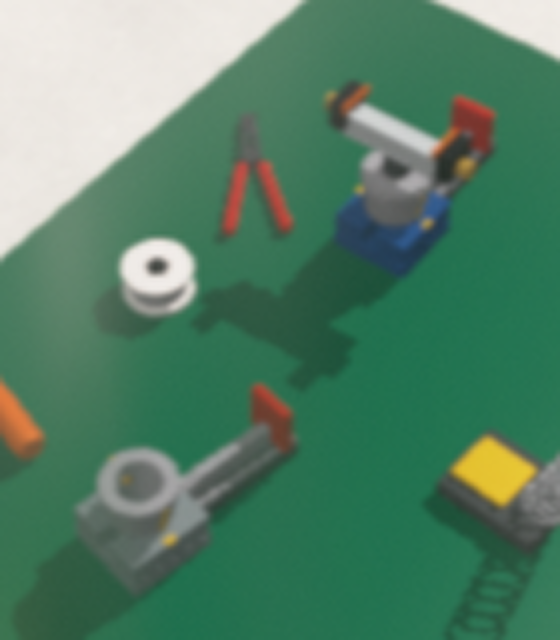

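Both cameras agree on the poses to about 2 mm. Base B is at about (0.540,-0.190), yaw about -11°. Base A is at about (0.508,0.175), yaw about 0°. The plate centroid sits 129 mm from base B's centre, as it should. Next I'll move over base B for a wrist view, with a helper that converts world targets into tool-frame shifts.

```bash
cat >> h.py <<'E'
def togo(xyz,yaw):
    """tool-frame rotvec (rad) and shift (mm) from the measured pose to TCP xyz, tool down, tool-x at yaw (deg)"""
    from station import get_obs
    o=get_obs(); q=o['eef_rot']; R0=R.from_quat([q[1],q[2],q[3],q[0]])
    R1=R.from_euler('z',yaw,degrees=True)*R.from_euler('x',180,degrees=True)
    print('turn',(R0.inv()*R1).as_rotvec().round(4),'shift',(R0.inv().apply(np.array(xyz)-o['tcp_pos'])*1000).round(1))
def st():
    from station import get_obs
    o=get_obs(); q=o['eef_rot']; X=R.from_quat([q[1],q[2],q[3],q[0]]).as_matrix()
    print('t',round(o['time'],2),'tcp',o['tcp_pos'].round(4),'yaw',np.degrees(np.arctan2(X[1,0],X[0,0])).round(2),'zaxis',X[:,2].round(4),'F',o['wrist_force'].round(1),'M',o['moment'].round(2),'gap',round(float(o['finger_gap']),3),'q',o['joint_positions'].round(2))
E
python3 -c "
from h import *
togo([.47,-.19,.30],90)"
```

```text
turn [-0.0015 -0.0011 -1.1   ] shift [ 332.6 -217.1  -47.3]
```

```bash
python3 -m pendant '[[[0,0,-0.12],[35,-22,-6],85],[[0,0,-0.24],[70,-45,-12],85],[[0,0,-0.36],[105,-67,-18],85],[[0,0,-0.48],[140,-90,-24],85],[[0,0,-0.6],[175,-112,-30],85],[[0,0,-0.72],[210,-135,-36],85],[[0,0,-0.84],[245,-158,-42],85],[[0,0,-0.96],[275,-180,-47],85]]' ; python3 -c "
from h import *
st();togo([.47,-.19,.30],90)"
```

```text
time: 0.77
tcp_pos: [0.4362, -0.2475, 0.3003]
eef_rot: [-0.0, 0.753, 0.658, 0.0]
wrist_force: [0.1, -0.2, 0.2]
finger_gap: 0.993
t 0.77 tcp [ 0.4362 -0.2475  0.3003] yaw 82.32 zaxis [-1.e-04  2.e-04 -1.e+00] F [ 0.1 -0.2  0.2] M [0.03 0.   0.07] gap 0.993 q [-0.62 -0.15  1.68  0.    1.61 -0.48]
turn [-1.000e-04 -2.000e-04 -1.341e-01] shift [61.6 25.8  0.4]
```

```bash
python3 -m pendant '[[[0,0,-0.07],[31,13,0],85],[[0,0,-0.134],[61.6,25.8,0],85],[[0,0,-0.134],[61.6,25.8,0],85]]' ; python3 -c "
from h import *
st();W,p=grab('wrist','w1'); st()"
```

```text
time: 1.02
tcp_pos: [0.4718, -0.1873, 0.3001]
eef_rot: [-0.0, 0.706, 0.708, 0.001]
wrist_force: [0.4, 0.0, -0.6]
finger_gap: 0.995
t 1.02 tcp [ 0.4718 -0.1873  0.3001] yaw 90.16 zaxis [ 9.0e-04  2.2e-03 -1.0e+00] F [ 0.4  0.  -0.6] M [ 0.03 -0.01  0.01] gap 0.995 q [-0.48 -0.14  1.67  0.    1.61 -0.48]
t 1.07 tcp [ 0.4708 -0.1894  0.2999] yaw 89.96 zaxis [-3.e-04  8.e-04 -1.e+00] F [-0.5 -0.9 -0.1] M [-0.05  0.01 -0.02] gap 0.993 q [-0.48 -0.14  1.67  0.    1.61 -0.48]
```

View pics/w1.png

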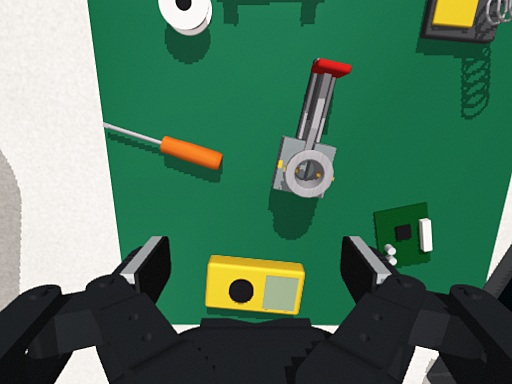

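The wrist picture shows base B sharply: sleeve centre near (309,173), plate top near (331,68), yellow marks near (280,165) and (333,180). I'll retake it now the arm has settled and fit base B.

```bash
cat > fitb.py <<'E'
from h import *
import sys
def fit(f,roi,c0):
    W,p=cloud(f)
    hsv=cv2.cvtColor(p,cv2.COLOR_RGB2HSV)
    m=np.linalg.norm(W[...,:2]-np.array(c0),axis=-1)<.045
    s=m&(abs(W[...,2]-.075)<.006)
    q=W[s]; (cx,cy),r=cv2.minEnclosingCircle(q[:,:2].astype(np.float32))
    print('sleeve n',len(q),'mean',q.mean(0).round(4),'encl',round(cx,4),round(cy,4),round(r,4))
    red=((hsv[...,0]<8)|(hsv[...,0]>172))&(hsv[...,1]>150)&(hsv[...,2]>60)&(np.linalg.norm(W[...,:2]-np.array(c0),axis=-1)<.15)
    t=W[red&(W[...,2]>.057)&(W[...,2]<.07)]
    if len(t): 
        (a,b),(w,h),an=cv2.minAreaRect((t[:,:2]*1000).astype(np.float32)); print('plate top n',len(t),'mean',t.mean(0).round(4),'rect',round(a,1),round(b,1),round(w,1),round(h,1),round(an,1))
    y=(hsv[...,0]>18)&(hsv[...,0]<34)&(hsv[...,1]>140)&(hsv[...,2]>90)&(np.linalg.norm(W[...,:2]-np.array(c0),axis=-1)<.06)
    k,l,stt,c=cv2.connectedComponentsWithStats(y.astype(np.uint8))
    for i in range(1,k):
        if stt[i,4]>3: print('yellow',c[i].round(1),stt[i,4],np.nanmedian(W[l==i],0).round(4))
    b=W[m&(abs(W[...,2]-.037)<.004)]
    if len(b): print('block',cv2.minAreaRect((b[:,:2]*1000).astype(np.float32)),b[:,2].mean())
    print('table',np.nanmedian(W[...,2][(abs(W[...,2])<.01)]))
if __name__=="__main__":
    W,p=grab('wrist','w2'); st(); fit('pics/w2.npz',None,(.54,-.19))
    fit('pics/top0.npz',None,(.54,-.19))
    crop(p,250,380,40,210,4,'w2c')
E
python3 fitb.py
```

```text
t 1.12 tcp [ 0.47   -0.191   0.2999] yaw 89.79 zaxis [-8.e-04  2.e-04 -1.e+00] F [ 0.3 -0.2  0.6] M [-0.04  0.01 -0.02] gap 0.998 q [-0.49 -0.14  1.67 -0.    1.61 -0.48]
sleeve n 1246 mean [ 0.5394 -0.1885  0.0759] encl 0.5395 -0.1883 0.0312
plate top n 323 mean [ 0.5633 -0.0646  0.0636] rect 563.8 -64.1 9.2 39.0 78.6
yellow [280.7 161.4] 31 [ 0.5059 -0.1828  0.0389]
yellow [286.3 164.5] 6 [ 0.5093 -0.1814  0.0718]
yellow [297.8 167.8] 10 [ 0.525  -0.1864  0.0659]
yellow [319.4 172. ] 19 [ 0.5527 -0.1917  0.0655]
yellow [334.5 176. ] 4 [ 0.5693 -0.1949  0.0745]
block ((539.8550415039062, -184.8037109375), (79.49630737304688, 71.83960723876953), 78.7682876586914) 0.03807335866106218
table 0.001031484706066597
sleeve n 281 mean [ 0.5396 -0.1898  0.0757] encl 0.5408 -0.1892 0.0308
plate top n 52 mean [ 0.5637 -0.0636  0.0634] rect 564.1 -63.6 9.1 37.3 79.7
block ((540.2329711914062, -185.6033477783203), (79.5323715209961, 71.95018005371094), 78.76115417480469) 0.037826254394930627
table 0.0002988656903285225
```

View pics/w2c.png

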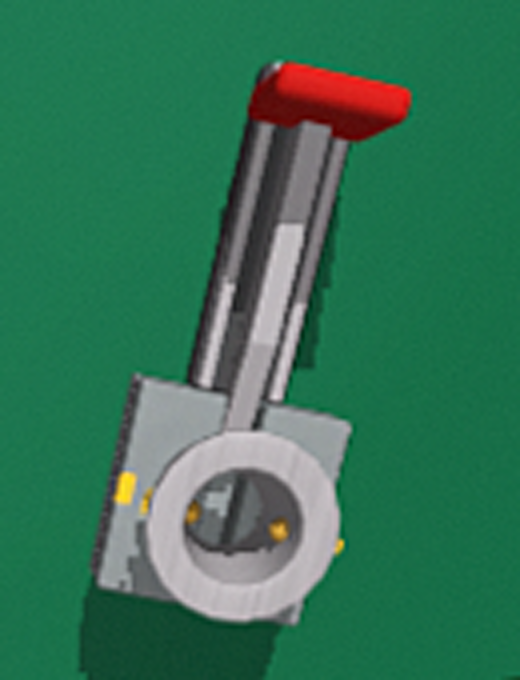

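Base B, taking wrist and top together: centre (0.539,-0.1895), yaw -11.3°. Its wedge is drawn out. Next I'll look at base A.

```bash
python3 -m pendant '[[[0,0,0],[40,5,0],85],[[0,0,0],[80,10,0],85],[[0,0,0],[120,15,0],85],[[0,0,0],[160,20,0],85],[[0,0,0],[200,24,0],85],[[0,0,0],[240,28,0],85],[[0,0,0],[280,32,0],85],[[0,0,0],[320,35,0],85]]' >/dev/null; python3 -m pendant '[[[0,0,0],[30,2,0],85],[[0,0,0],[42,3,0],85],[[0,0,0],[42,3,0],85],[[0,0,0],[42,3,0],85]]'
python3 - <<'E'
from h import *
from fitb import fit
W,p=grab('wrist','w3'); st(); fit('pics/w3.npz',None,(.508,.175));
E
```

```text
time: 2.12
tcp_pos: [0.51, 0.1685, 0.2999]
eef_rot: [0.0, 0.709, 0.705, -0.001]
wrist_force: [-1.0, -0.8, -0.5]
finger_gap: 0.995
t 2.17 tcp [0.5101 0.1679 0.3   ] yaw 89.57 zaxis [-6.e-04 -1.e-03 -1.e+00] F [ 0.8 -0.4 -0.4] M [-0.03  0.02  0.05] gap 0.988 q [ 0.22 -0.05  1.59 -0.    1.6   0.23]
sleeve n 91 mean [0.5077 0.1981 0.0778] encl 0.5077 0.1824 0.0294
plate top n 333 mean [0.5064 0.3036 0.0637] rect 506.1 304.2 10.1 37.9 89.7
yellow [278.2 153.9] 10 [0.541  0.185  0.0397]
yellow [227. 155.] 9 [0.4732 0.1827 0.0387]
yellow [380.4 252.3] 9 [0.5664 0.1757 0.3042]
yellow [394.7 267.4] 25 [0.5668 0.1754 0.3167]
block ((507.68865966796875, 183.06661987304688), (73.82579040527344, 72.14599609375), 89.48477172851562) 0.038080127834798805
table 0.0010552277599936042
```

View pics/w3.png

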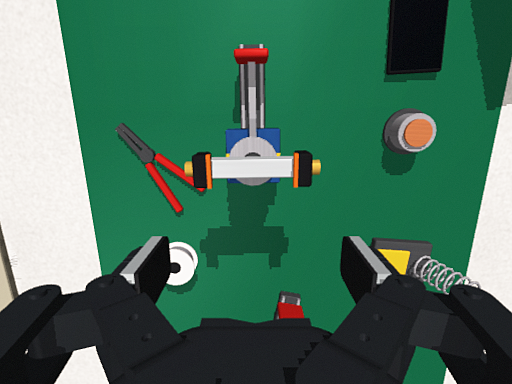

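Run:
```python
from h import *
from station import camera_params
for f in('w3','top0','scene0'):
    W,p=cloud(f'pics/{f}.npz')
    z=np.load(f'pics/{f}.npz'); print(f,'cam at',(-cv2.Rodrigues(z['rvec'])[0].T@z['tvec'].reshape(3)).round(3))
    hsv=cv2.cvtColor(p,cv2.COLOR_RGB2HSV)
    roi=(abs(W[...,0]-.508)<.1)&(abs(W[...,1]-.178)<.06)
    blue=(hsv[...,0]>100)&(hsv[...,0]<130)&(hsv[...,1]>120)&roi
    b=W[blue&(abs(W[...,2]-.0375)<.004)]; print('blue top y',np.percentile(b[:,1],[1,99]).round(4),'x',np.percentile(b[:,0],[1,99]).round(4),len(b))
    t=W[roi&(W[...,2]>.119)&(W[...,2]<.130)&(abs(W[...,0]-.508)<.04)&(hsv[...,1]<60)]; print('bar top n',len(t),t.mean(0).round(4),t.min(0).round(4),t.max(0).round(4), cv2.minAreaRect((t[:,:2]*1000).astype(np.float32)))
    j=W[roi&(W[...,2]>.134)&(W[...,2]<.145)]; print('jaws',len(j),j.min(0).round(4),j.max(0).round(4),np.median(j[:,2]))
    c=W[roi&(W[...,2]>.074)&(W[...,2]<.086)];print('collar',c.min(0).round(4),c.max(0).round(4),cv2.minEnclosingCircle((c[:,:2]*1000).astype(np.float32)))
```

```text
w3 cam at [0.511 0.235 0.42 ]
blue top y [0.1466 0.2176] x [0.4723 0.5424] 735
bar top n 1505 [0.508  0.1825 0.1261] [0.468  0.1717 0.1191] [0.548  0.192  0.1282] ((507.9962158203125, 181.69358825683594), (79.8919677734375, 20.248428344726562), 0.4843670725822449)
jaws 1257 [0.4477 0.1642 0.1341] [0.5677 0.1992 0.1427] 0.14015099584034907
collar [0.4793 0.1539 0.074 ] [0.5358 0.2112 0.0857] ((507.73577880859375, 182.44044494628906), 29.333728790283203)
top0 cam at [0.456 0.007 1.006]
blue top y [0.1451 0.2146] x [0.4736 0.5426] 166
bar top n 281 [0.509  0.1802 0.1257] [0.4688 0.1701 0.1195] [0.5478 0.1909 0.1299] ((508.29388427734375, 180.4506378173828), (78.66361999511719, 20.08848762512207), 0.8706302642822266)
jaws 229 [0.4495 0.1634 0.1356] [0.5679 0.1973 0.1442] 0.13997001419944097
collar [0.4801 0.152  0.0744] [0.5344 0.2091 0.0856] ((507.9328308105469, 180.2384490966797), 29.092397689819336)
scene0 cam at [ 1.069 -0.73   1.126]
blue top y [0.143  0.2118] x [0.4755 0.5437] 100
bar top n 116 [0.5052 0.1777 0.1257] [0.4695 0.1676 0.1191] [0.5438 0.1933 0.1299] ((506.7096252441406, 180.54244995117188), (24.548992156982422, 74.67410278320312), 88.51355743408203)
jaws 100 [0.4466 0.1617 0.1342] [0.5686 0.1997 0.1449] 0.14052703635378752
collar [0.4796 0.1517 0.0742] [0.5361 0.1906 0.086 ] ((508.18585205078125, 177.34298706054688), 29.47647476196289)
```

Base A is at (0.508,0.181), yaw about 0°, and its head is fully home. The wedge starts about 7 mm in, with the plate's outer face near y = 0.308. I'll close the hand, move beyond the plate and descend.

```bash
python3 -m pendant '[[[0,0,-0.007],[40,0,0],0],[[0,0,-0.007],[80,-1,0],0],[[0,0,-0.007],[120,-2,0],0],[[0,0,-0.007],[155,-2,20],0],[[0,0,-0.007],[180,-2,60],0],[[0,0,-0.007],[182,-2,100],0],[[0,0,-0.007],[182,-2,140],0],[[0,0,-0.007],[182,-2,180],0]]' 40 >/dev/null; python3 -m pendant '[[[0,0,0],[0,0,35],0],[[0,0,0],[0,0,60],0],[[0,0,0],[0,0,65],0],[[0,0,0],[0,0,65],0]]'
python3 - <<'E'
from h import *
W,p=grab('wrist','w4'); st()
E
```

```text
time: 3.17
tcp_pos: [0.5082, 0.3489, 0.053]
eef_rot: [-0.0, 0.708, 0.707, -0.002]
wrist_force: [0.0, 0.5, 0.0]
finger_gap: 0.003
t 3.22 tcp [0.5097 0.3501 0.0557] yaw 89.95 zaxis [-5.e-04 -6.e-04 -1.e+00] F [0.  0.5 0.6] M [0.01 0.   0.01] gap -0.001 q [ 0.52  0.35  1.61 -0.    1.18  0.52]
```

View pics/w4.png

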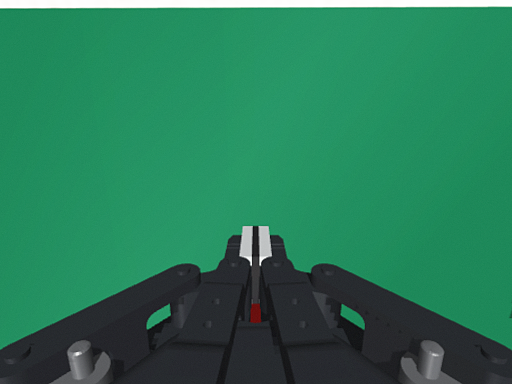

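The fingers are closed and the red plate shows behind them, around (255,312). Now I'll push towards -y.

```bash
python3 -m pendant '[[[0,0,0],[-14,0,0],0],[[0,0,0],[-25,0,0],0],[[0,0,0],[-30,0,0],0],[[0,0,0],[-35,0,0],0],[[0,0,0],[-40,0,0],0],[[0,0,0],[-45,0,0],0],[[0,0,0],[-50,0,0],0],[[0,0,0],[-54,0,0],0]]'; python3 -m pendant '[[[0,0,0],[-5,0,0],0],[[0,0,0],[-10,0,0],0],[[0,0,0],[-15,0,0],0],[[0,0,0],[-20,0,0],0],[[0,0,0],[-24,0,0],0],[[0,0,0],[-27,0,0],0],[[0,0,0],[-29,0,0],0]]'; python3 -c "
from h import *
st()"
```

```text
time: 3.88
tcp_pos: [0.5097, 0.2981, 0.0561]
eef_rot: [-0.0, 0.707, 0.707, 0.001]
wrist_force: [1.3, 11.3, 1.4]
finger_gap: -0.003
time: 4.47
tcp_pos: [0.5097, 0.2701, 0.056]
eef_rot: [-0.0, 0.706, 0.708, 0.002]
wrist_force: [2.7, 11.1, 0.3]
finger_gap: 0.003
t 4.47 tcp [0.5097 0.2701 0.056 ] yaw 90.1 zaxis [ 0.002   0.0027 -1.    ] F [ 2.7 11.1  0.3] M [ 1.7  -0.38  0.11] gap 0.003 q [0.4  0.25 1.73 0.   1.16 0.39]
```

```bash
python3 -m pendant '[[[0,0,0],[-2,0,0],0],[[0,0,0],[-3,0,0],0],[[0,0,0],[-3,0,0],0]]'; python3 -c "
from h import *
st()"
```

```text
time: 4.72
tcp_pos: [0.5098, 0.267, 0.056]
eef_rot: [-0.0, 0.707, 0.708, 0.002]
wrist_force: [2.3, 6.7, 3.3]
finger_gap: -0.003
t 4.72 tcp [0.5098 0.267  0.056 ] yaw 90.09 zaxis [ 0.0021  0.0026 -1.    ] F [2.3 6.7 3.3] M [ 0.91 -0.45  0.02] gap -0.003 q [0.39 0.24 1.74 0.   1.16 0.39]
```

```bash
python3 -m pendant '[[[0,0,0],[-1.5,0,0],0],[[0,0,0],[-2,0,0],0]]'; python3 -c "
from h import *
st()"
```

```text
time: 4.88
tcp_pos: [0.5097, 0.2644, 0.0559]
eef_rot: [0.0, 0.707, 0.708, 0.001]
wrist_force: [2.4, 4.9, 2.9]
finger_gap: 0.001
t 4.88 tcp [0.5097 0.2644 0.0559] yaw 90.09 zaxis [ 0.0017  0.0014 -1.    ] F [2.4 4.9 2.9] M [ 0.69 -0.38  0.06] gap 0.001 q [0.39 0.24 1.74 0.   1.16 0.39]
```

The force is dropping, so the head should be on the flat land. I'll continue to the end stop.

```bash
python3 -m pendant '[[[0,0,0],[-2,0,0],0],[[0,0,0],[-3,0,0],0]]'; python3 -m pendant '[[[0,0,0],[-1.5,0,0],0],[[0,0,0],[-2.5,0,0],0]]'
```

```text
time: 5.05
tcp_pos: [0.5098, 0.2637, 0.0561]
eef_rot: [-0.001, 0.707, 0.708, 0.003]
wrist_force: [3.0, 22.4, -4.6]
finger_gap: 0.004
time: 5.22
tcp_pos: [0.5098, 0.2636, 0.0562]
eef_rot: [-0.002, 0.706, 0.708, 0.005]
wrist_force: [3.1, 35.5, -8.2]
finger_gap: 0.004
```

The end stop is reached: the TCP stopped at 0.2636, which puts the face at 0.2526 (expected 0.253). I'll back off, rise, and turn to the gripping yaw over the head.

```bash
python3 -m pendant '[[[0,0,0],[15,0,0],0],[[0,0,0],[30,0,0],0],[[0,0,0],[32,0,-30],0],[[0,0,0],[32,0,-70],0],[[0,0,0],[32,0,-110],30],[[0,0,-0.12],[32,0,-150],85],[[0,0,-0.24],[10,0,-190],85],[[0,0,-0.36],[-20,0,-220],85]]'; python3 -m pendant '[[[0,0,-0.12],[-20,0,-10],85],[[0,0,-0.24],[-40,0,-10],85],[[0,0,-0.36],[-50,0,-10],85],[[0,0,-0.48],[-50,0,-10],85],[[0,0,-0.6],[-50,0,-10],85],[[0,0,-0.72],[-50,0,-10],85],[[0,0,-0.84],[-50,0,-10],85],[[0,0,-0.96],[-50,0,-10],85]]'; python3 -c "
from h import *
st(); togo([.508,.181,.27],180)"
```

```text
time: 5.88
tcp_pos: [0.5088, 0.2426, 0.2748]
eef_rot: [0.0, 0.565, 0.825, 0.001]
wrist_force: [0.4, -0.1, -0.5]
finger_gap: 0.565
time: 6.55
tcp_pos: [0.5264, 0.1943, 0.2812]
eef_rot: [-0.001, 0.122, 0.993, -0.001]
wrist_force: [1.1, 0.0, -0.7]
finger_gap: 0.995
t 6.55 tcp [0.5264 0.1943 0.2812] yaw 166.01 zaxis [-0.0019 -0.0013 -1.    ] F [ 1.1  0.  -0.7] M [-0.02  0.   -0.04] gap 0.995 q [ 0.26  0.02  1.56 -0.    1.57 -1.06]
turn [-0.0015 -0.0018 -0.2441] shift [ 14.6 -17.4  11.3]
```

```bash
python3 -m pendant '[[[0,0,-0.12],[14.6,-17.4,0],85],[[0,0,-0.244],[14.6,-17.4,-10],85],[[0,0,-0.244],[14.6,-17.4,-10],85],[[0,0,-0.244],[14.6,-17.4,-10],85]]'
cat > hv.py <<'E'
from h import *
import sys
def hv(f,c):
    W,p=cloud(f'pics/{f}.npz'); hsv=cv2.cvtColor(p,cv2.COLOR_RGB2HSV)
    r=np.linalg.norm(W[...,:2]-np.array(c),axis=-1)
    for lo in np.arange(.07,.17,.004):
        n=((W[...,2]>lo)&(W[...,2]<lo+.004)&(r<.1)).sum()
        if n>40: print(round(lo,3),n,end='; ')
    print()
    t=W[(r<.04)&(W[...,2]>.119)&(hsv[...,1]<60)&(W[...,2]<.145)]; print('bar top n',len(t),np.median(t,0).round(4), cv2.minAreaRect((t[:,:2]*1000).astype(np.float32)))
    c2=W[(r<.045)&(W[...,2]>.083)&(W[...,2]<.097)]
    if len(c2): print('collar z med',np.median(c2[:,2]).round(4),c2.min(0).round(4),c2.max(0).round(4),cv2.minEnclosingCircle((c2[:,:2]*1000).astype(np.float32)))
    red=((hsv[...,0]<8)|(hsv[...,0]>172))&(hsv[...,1]>150)&(hsv[...,2]>60)&(abs(W[...,0]-.508)<.03)&(W[...,1]>.23)&(W[...,1]<.33)
    q=W[red&(W[...,2]>.057)]
    if len(q): print('plate',q.mean(0).round(4))
if __name__=="__main__":
    W,p=grab('wrist','w5'); st(); grab('top','t5'); 
    for f in('w5','t5'): hv(f,(.508,.181))
E
python3 hv.py
```

```text
time: 6.88
tcp_pos: [0.5086, 0.1814, 0.2923]
eef_rot: [0.0, 0.005, 1.0, -0.0]
wrist_force: [-0.4, -0.6, -0.2]
finger_gap: 0.995
t 6.93 tcp [0.5086 0.1814 0.292 ] yaw 179.41 zaxis [ 5.e-04 -2.e-04 -1.e+00] F [-0.2 -0.3  0.2] M [ 0.01  0.05 -0.01] gap 0.994 q [ 0.25 -0.05  1.6  -0.    1.59 -1.31]
0.074 129; 0.086 173; 0.09 769; 0.13 262; 0.134 1595; 0.138 71; 0.142 62; 0.146 1256; 0.15 59; 
bar top n 1545 [0.5056 0.1772 0.1348] ((507.9749450683594, 177.08460998535156), (79.69441223144531, 20.460235595703125), 0.641411542892456)
collar z med 0.091 [0.4801 0.1497 0.0873] [0.5333 0.207  0.0963] ((507.14825439453125, 178.3346710205078), 28.983034133911133)
plate [0.5052 0.248  0.0648]
0.086 43; 0.09 56; 0.13 69; 0.134 133; 0.146 176; 
bar top n 156 [0.4904 0.1754 0.1343] ((507.6346740722656, 175.40744018554688), (77.57612609863281, 19.669116973876953), 0.38195115327835083)
collar z med 0.0903 [0.4825 0.1488 0.0861] [0.5132 0.2044 0.0967] ((503.96856689453125, 176.41928100585938), 28.4720401763916)
```

View pics/w5.png

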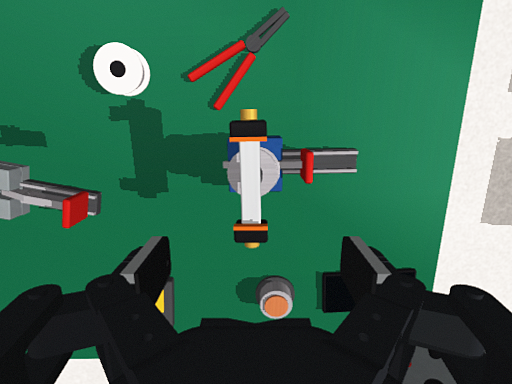

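The wedge plate is in (y 0.248, about 62 mm) and the bar top went from 0.1258 to 0.1347, so the head is up 9 mm. It now stands at y≈0.1765. I'll descend around the bar and grip.

```bash
python3 -m pendant '[[[0,0,-0.017],[0.6,-4.9,40],85],[[0,0,-0.017],[0.6,-4.9,80],85],[[0,0,-0.017],[0.6,-4.9,115],85],[[0,0,-0.017],[0.6,-4.9,145],85],[[0,0,-0.017],[0.6,-4.9,162],85],[[0,0,-0.017],[0.6,-4.9,169],85],[[0,0,-0.017],[0.6,-4.9,169],85]]'; python3 -c "
from h import *
st()"
```

```text
time: 7.57
tcp_pos: [0.5063, 0.1761, 0.1206]
eef_rot: [-0.002, -0.005, 1.0, -0.001]
wrist_force: [-0.5, -0.8, 0.7]
finger_gap: 0.996
t 7.57 tcp [0.5063 0.1761 0.1206] yaw -179.46 zaxis [-0.0041 -0.0011 -1.    ] F [-0.5 -0.8  0.7] M [0.02 0.05 0.01] gap 0.996 q [ 0.24  0.07  1.8  -0.    1.27 -1.34]
```

```bash
python3 -m pendant '[[[0,0,0],[0,0,0],45],[[0,0,0],[0,0,0],30],[[0,0,0],[0,0,0],15],[[0,0,0],[0,0,0],10],[[0,0,0],[0,0,0],5],[[0,0,0],[0,0,0],5],[[0,0,0],[0,0,0],5],[[0,0,0],[0,0,0],5]]' 80; python3 -c "
from h import *
st()"
```

```text
time: 8.23
tcp_pos: [0.5086, 0.177, 0.1244]
eef_rot: [0.001, -0.006, 1.0, 0.001]
wrist_force: [-1.0, 2.1, 6.2]
finger_gap: 0.235
t 8.23 tcp [0.5086 0.177  0.1244] yaw -179.36 zaxis [ 0.0023  0.0014 -1.    ] F [-1.   2.1  6.2] M [0.44 0.24 0.02] gap 0.235 q [ 0.24  0.06  1.8   0.    1.27 -1.34]
```

The grip is good: opening about 20 mm, which is the bar width. I'll lift slowly at first.

```bash
python3 -m pendant '[[[0,0,0],[0,0,-4],5],[[0,0,0],[0,0,-10],5],[[0,0,0],[0,0,-18],5],[[0,0,0],[0,0,-30],5],[[0,0,0],[0,0,-45],5],[[0,0,0],[0,0,-65],5],[[0,0,0],[0,0,-82],5],[[0,0,0],[0,0,-85],5]]'
python3 - <<'E'
from h import *
st(); grab('scene','s6'); W,p=cloud('pics/s6.npz'); crop(p,190,330,90,260,4,'s6c'); togo([.539,-.1895,.208],123.7)
E
```

```text
time: 8.9
tcp_pos: [0.5095, 0.1766, 0.2128]
eef_rot: [0.003, -0.006, 1.0, 0.001]
wrist_force: [1.6, 0.0, -3.3]
finger_gap: 0.232
t 8.9 tcp [0.5095 0.1766 0.2128] yaw -179.37 zaxis [ 0.0058  0.0011 -1.    ] F [ 1.6  0.  -3.3] M [0.03 0.01 0.01] gap 0.232 q [ 0.24 -0.02  1.72 -0.    1.44 -1.34]
turn [0.0034 0.0043 0.9937] shift [ -25.6 -366.4    3.5]
```

View pics/s6c.png

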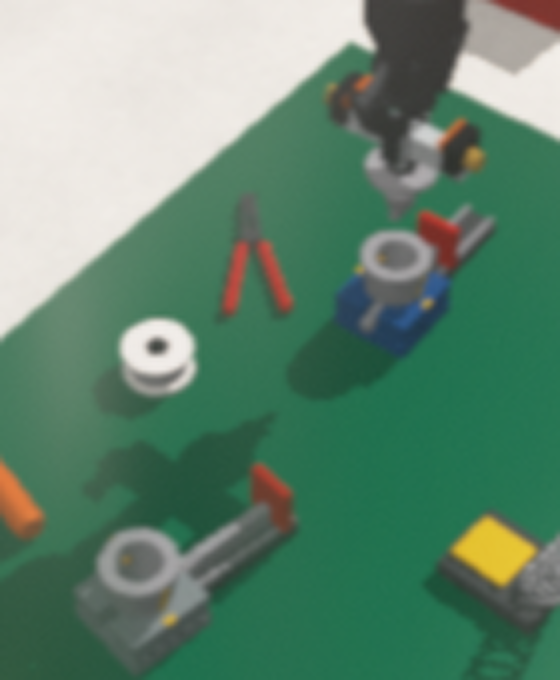

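The head hangs free and upright above the blue base, whose wedge is in. Next I'll carry it to the grey base while turning to -45° from the marks.

```bash
python3 -m pendant '[[[0,0,0.06],[-2,-20,0],5],[[0,0,0.16],[-4,-55,0],5],[[0,0,0.27],[-7,-95,0],5],[[0,0,0.38],[-10,-135,0],5],[[0,0,0.5],[-13,-175,0],5],[[0,0,0.62],[-16,-215,0],5],[[0,0,0.74],[-19,-255,0],5],[[0,0,0.85],[-22,-295,0],5]]'; python3 -c "
from h import *
st(); togo([.539,-.1895,.208],123.7)"
```

```text
time: 9.62
tcp_pos: [0.5321, -0.1202, 0.2069]
eef_rot: [-0.001, 0.41, 0.912, -0.0]
wrist_force: [0.7, -0.1, -3.8]
finger_gap: 0.234
t 9.62 tcp [ 0.5321 -0.1202  0.2069] yaw 131.59 zaxis [-1.5e-03  4.0e-04 -1.0e+00] F [ 0.7 -0.1 -3.8] M [-0.01 -0.08 -0.02] gap 0.234 q [-0.32  0.01  1.7  -0.    1.43 -1.04]
turn [-0.001  -0.0012  0.1377] shift [-56.4 -40.8  -1.1]
```

```bash
python3 -m pendant '[[[0,0,0.06],[-20,-15,0],5],[[0,0,0.11],[-40,-29,0],5],[[0,0,0.138],[-53,-38,0],5],[[0,0,0.138],[-56.4,-40.8,0],5],[[0,0,0.138],[-56.4,-40.8,0],5],[[0,0,0.138],[-56.4,-40.8,0],5]]'
python3 - <<'E'
from h import *
st(); grab('scene','s7');grab('top','t7');grab('wrist','w7');st(); 
crop(cloud('pics/s7.npz')[1],180,290,140,270,4.5,'s7c');crop(cloud('pics/t7.npz')[1],250,390,140,240,5,'t7c')
W,p=cloud('pics/t7.npz');hsv=cv2.cvtColor(p,cv2.COLOR_RGB2HSV)
r=np.linalg.norm(W[...,:2]-np.array((.539,-.1895)),axis=-1)
togo([.539,-.1895,.208],123.7)
E
```

```text
time: 10.12
tcp_pos: [0.5401, -0.1866, 0.2074]
eef_rot: [-0.001, 0.469, 0.883, 0.0]
wrist_force: [0.8, -0.4, -4.8]
finger_gap: 0.232
t 10.12 tcp [ 0.5401 -0.1866  0.2074] yaw 124.11 zaxis [-0.001   0.0011 -1.    ] F [ 0.8 -0.4 -4.8] M [ 0.05  0.03 -0.04] gap 0.232 q [-0.42  0.08  1.63  0.    1.44 -1.02]
t 10.27 tcp [ 0.5404 -0.1862  0.2078] yaw 124.15 zaxis [-3.e-04  5.e-04 -1.e+00] F [-0.2 -0.  -2.8] M [ 0.03  0.   -0.02] gap 0.231 q [-0.42  0.08  1.63  0.    1.44 -1.02]
turn [ 0.0001 -0.0006  0.0079] shift [-2.  -3.  -0.2]
```

View pics/s7c.png

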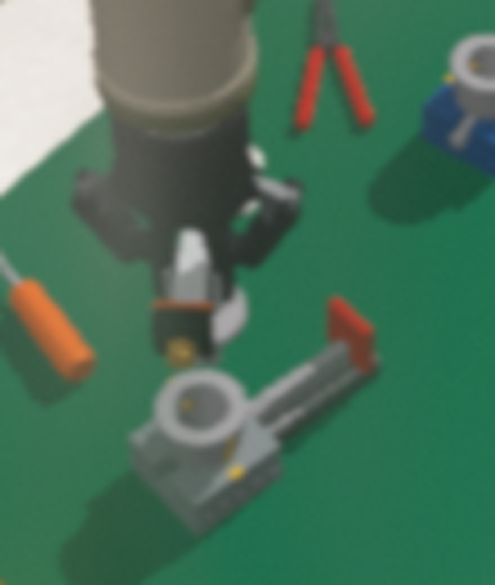

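View pics/w7.png

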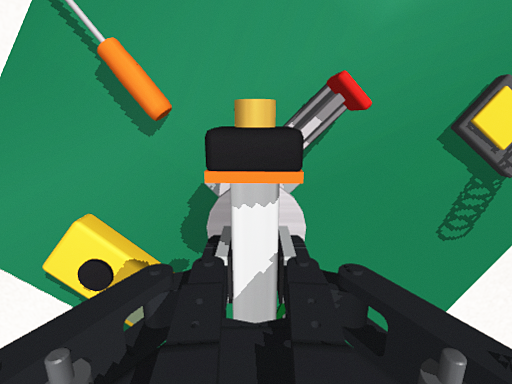

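The bar sits square in the jaws. The wrist view shows the near jaw at (253,150) with its orange face at row 177. I'll check the head's offset along the bar in the tool frame and its uprightness.

Run:
```python
from h import *
from station import get_obs
o=get_obs();q=o['eef_rot'];R0=R.from_quat([q[1],q[2],q[3],q[0]])
W,p=cloud('pics/w7.npz');hsv=cv2.cvtColor(p,cv2.COLOR_RGB2HSV)
T=R0.inv().apply((W-o['tcp_pos']).reshape(-1,3)).reshape(W.shape)*1000
m=(hsv[...,0]>8)&(hsv[...,0]<17)&(hsv[...,1]>170)
m[:165]=0;m[190:]=0;m[:,:200]=0;m[:,310:]=0
print('orange',m.sum(),np.percentile(T[m],[2,50,98],axis=0).round(1))
g=np.zeros_like(m);g[140:168,212:298]=1
print('jaw top',np.percentile(T[g],[2,50,98],axis=0).round(1))
k=np.zeros_like(m);k[190:240,236:274]=1
print('bar top',np.percentile(T[k],[2,50,98],axis=0).round(1))
# same in w5 : head x-extent vs base
W,p=cloud('pics/w5.npz');hsv=cv2.cvtColor(p,cv2.COLOR_RGB2HSV)
j=W[(abs(W[...,0]-.508)<.09)&(abs(W[...,1]-.177)<.03)&(W[...,2]>.144)&(W[...,2]<.153)&(hsv[...,2]<70)]
print('jaw x',np.percentile(j,[1,50,99],axis=0).round(4), j[j[:,0]>.508].mean(0),j[j[:,0]<.508].mean(0))
```

```text
orange 1188 [[nan nan nan]
 [nan nan nan]
 [nan nan nan]]
jaw top [[nan nan nan]
 [nan nan nan]
 [nan nan nan]]
bar top [[nan nan nan]
 [nan nan nan]
 [nan nan nan]]
jaw x [[0.4475 0.1597 0.146 ]
 [0.4588 0.1762 0.1487]
 [0.5653 0.1926 0.1503]] [0.55955747 0.17674779 0.14866726] [0.45448675 0.17590901 0.14860645]
```

Depth doesn't read that close, but the earlier jaw centres put the head within about 1 mm of the TCP along the bar. I'll descend to just above the mouth while correcting x and y, then enter in small steps watching the forces.

```bash
python3 -m pendant '[[[0,0,0.008],[-2.5,-3,10],5],[[0,0,0.008],[-2.5,-3,22],5],[[0,0,0.008],[-2.5,-3,34],5],[[0,0,0.008],[-2.5,-3,40],5],[[0,0,0.008],[-2.5,-3,44],5],[[0,0,0.008],[-2.5,-3,48],5],[[0,0,0.008],[-2.5,-3,52],5],[[0,0,0.008],[-2.5,-3,54],5]]'
python3 - <<'E'
from h import *
st(); grab('scene','s8')
crop(cloud('pics/s8.npz')[1],180,290,140,270,4.5,'s8c'); togo([.539,-.1895,.15],123.7)
E
```

```text
time: 10.93
tcp_pos: [0.5393, -0.1913, 0.1535]
eef_rot: [-0.0, 0.473, 0.881, -0.0]
wrist_force: [-0.6, 0.1, -4.0]
finger_gap: 0.232
t 10.93 tcp [ 0.5393 -0.1913  0.1535] yaw 123.58 zaxis [-2.e-04  1.e-04 -1.e+00] F [-0.6  0.1 -4. ] M [-0.01  0.02  0.02] gap 0.232 q [-0.43  0.12  1.68 -0.    1.34 -1.02]
turn [-0.0002 -0.0004 -0.0022] shift [1.6 0.9 3.4]
```

View pics/s8c.png

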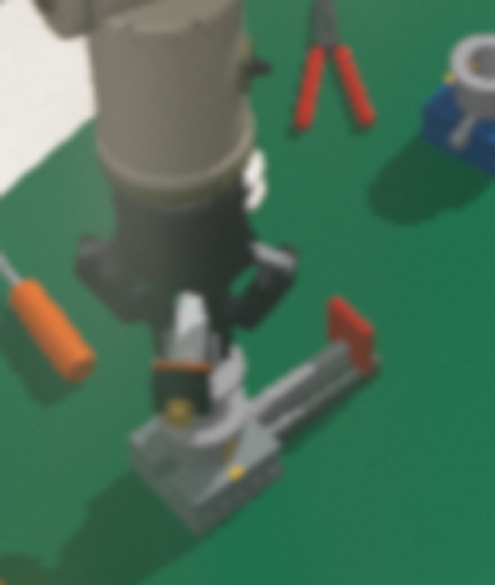

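The nose is inside the mouth with no side load. Continuing down.

```bash
python3 -m pendant '[[[0,0,0],[1,1,4],5],[[0,0,0],[1,1,8],5],[[0,0,0],[1,1,12],5],[[0,0,0],[1,1,15],5],[[0,0,0],[1,1,18],5],[[0,0,0],[1,1,20],5]]'; python3 -c "
from h import *
st()"
```

```text
time: 11.48
tcp_pos: [0.5389, -0.1898, 0.1333]
eef_rot: [-0.001, 0.473, 0.881, -0.0]
wrist_force: [-3.0, 1.3, -0.7]
finger_gap: 0.229
t 11.48 tcp [ 0.5389 -0.1898  0.1333] yaw 123.57 zaxis [-1.5e-03  4.0e-04 -1.0e+00] F [-3.   1.3 -0.7] M [0.23 0.6  0.03] gap 0.229 q [-0.43  0.14  1.7  -0.    1.3  -1.01]
```

```bash
python3 -m pendant '[[[0,0,0],[0,0,2],5],[[0,0,0],[0,0,4],5],[[0,0,0],[0,0,6],5]]'; python3 -c "
from h import *
st()"
```

```text
time: 11.73
tcp_pos: [0.5401, -0.1901, 0.1291]
eef_rot: [0.001, 0.473, 0.881, 0.0]
wrist_force: [-4.6, 1.7, 8.6]
finger_gap: 0.233
t 11.73 tcp [ 0.5401 -0.1901  0.1291] yaw 123.58 zaxis [ 1.4e-03 -5.0e-04 -1.0e+00] F [-4.6  1.7  8.6] M [ 0.33  0.98 -0.01] gap 0.233 q [-0.43  0.15  1.7   0.    1.29 -1.01]
```

There is a side load towards -x, so I'll shift the head about 1.5 mm that way and press on gently.

```bash
python3 -m pendant '[[[0,0,0],[1.2,-1,0],5],[[0,0,0],[1.2,-1,1],5],[[0,0,0],[1.2,-1,2],5],[[0,0,0],[1.2,-1,2],5]]'; python3 -c "
from h import *
st()"
```

```text
time: 12.07
tcp_pos: [0.5393, -0.19, 0.1274]
eef_rot: [0.002, 0.473, 0.881, 0.0]
wrist_force: [-0.6, 1.5, 3.9]
finger_gap: 0.233
t 12.07 tcp [ 0.5393 -0.19    0.1274] yaw 123.58 zaxis [ 0.003  -0.0012 -1.    ] F [-0.6  1.5  3.9] M [0.16 0.13 0.03] gap 0.233 q [-0.43  0.15  1.71  0.    1.29 -1.01]
```

```bash
python3 -m pendant '[[[0,0,0],[0.5,0,1.5],5],[[0,0,0],[0.5,0,3],5],[[0,0,0],[0.5,0,4],5],[[0,0,0],[0.5,0,4],5]]'; python3 -c "
from h import *
st()"
```

```text
time: 12.4
tcp_pos: [0.5392, -0.19, 0.1238]
eef_rot: [0.002, 0.473, 0.881, -0.0]
wrist_force: [-0.7, -0.8, 6.6]
finger_gap: 0.226
t 12.4 tcp [ 0.5392 -0.19    0.1238] yaw 123.57 zaxis [ 0.0036 -0.0021 -1.    ] F [-0.7 -0.8  6.6] M [-0.13  0.08 -0.02] gap 0.226 q [-0.43  0.15  1.71 -0.    1.28 -1.01]
```

```bash
python3 -m pendant '[[[0,0,0],[0,0,0.8],5],[[0,0,0],[0,0,0.8],5],[[0,0,0],[0,0,0.8],5]]'; python3 -c "
from h import *
st(); grab('scene','s9');crop(cloud('pics/s9.npz')[1],180,290,140,270,4.5,'s9c');"
```

```text
time: 12.65
tcp_pos: [0.5394, -0.1901, 0.1237]
eef_rot: [0.002, 0.473, 0.881, -0.0]
wrist_force: [-1.4, -0.3, 10.4]
finger_gap: 0.232
t 12.65 tcp [ 0.5394 -0.1901  0.1237] yaw 123.57 zaxis [ 0.0041 -0.0023 -1.    ] F [-1.4 -0.3 10.4] M [-0.04  0.52  0.05] gap 0.232 q [-0.43  0.15  1.71 -0.    1.28 -1.01]
```

View pics/s9c.png

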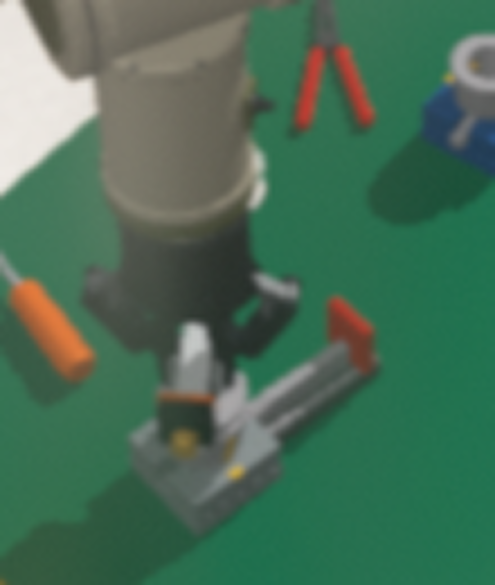

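The tang is riding on the slot edges: z stopped at 0.1237, head about 8 mm high, with the bar 45° off. Now I'll wring it towards the marks while pressing.

```bash
python3 -m pendant '[[[0,0,-0.08],[0,0,0.2],5],[[0,0,-0.16],[0,0,0.2],5],[[0,0,-0.24],[0,0,0.2],5],[[0,0,-0.32],[0,0,0.2],5],[[0,0,-0.4],[0,0,0.2],5],[[0,0,-0.48],[0,0,0.2],5],[[0,0,-0.54],[0,0,0.2],5]]'; python3 -c "
from h import *
st()"
```

```text
time: 13.28
tcp_pos: [0.5395, -0.1899, 0.123]
eef_rot: [0.002, 0.219, 0.976, -0.0]
wrist_force: [0.1, -0.3, 6.4]
finger_gap: 0.237
t 13.28 tcp [ 0.5395 -0.1899  0.123 ] yaw 154.75 zaxis [ 0.0041 -0.0019 -1.    ] F [ 0.1 -0.3  6.4] M [-0.05 -0.02  0.01] gap 0.237 q [-0.43  0.15  1.71 -0.    1.28 -1.56]
```

```bash
python3 -m pendant '[[[0,0,-0.06],[0,0,0.5],5],[[0,0,-0.12],[0,0,1],5],[[0,0,-0.18],[0,0,2],5],[[0,0,-0.24],[0,0,3.5],5],[[0,0,-0.24],[0,0,5],5]]'; python3 -c "
from h import *
st()"
```

```text
time: 13.7
tcp_pos: [0.5387, -0.1897, 0.1164]
eef_rot: [0.001, 0.101, 0.995, -0.001]
wrist_force: [1.3, 2.5, 10.2]
finger_gap: 0.232
t 13.7 tcp [ 0.5387 -0.1897  0.1164] yaw 168.42 zaxis [ 0.0023 -0.0013 -1.    ] F [ 1.3  2.5 10.2] M [ 0.06 -0.21  0.01] gap 0.232 q [-0.43  0.16  1.72 -0.    1.27 -1.8 ]
```

It dropped in: z went from 0.123 to 0.1164, and home is expected at about 0.115. I'll press a bit more.

```bash
python3 -m pendant '[[[0,0,0],[0,0,1],5],[[0,0,0],[0,0,2],5],[[0,0,0],[0,0,2.5],5]]'; python3 -c "
from h import *
st()"
```

```text
time: 13.95
tcp_pos: [0.5391, -0.1896, 0.116]
eef_rot: [0.002, 0.103, 0.995, -0.001]
wrist_force: [-4.8, 4.0, 17.9]
finger_gap: 0.231
t 13.95 tcp [ 0.5391 -0.1896  0.116 ] yaw 168.13 zaxis [ 0.0029 -0.0014 -1.    ] F [-4.8  4.  17.9] M [ 0.14  1.   -0.04] gap 0.231 q [-0.43  0.16  1.72 -0.    1.26 -1.79]
```

It's firm at 0.116, a drop of 7.7 mm. I'll relax the press, open the hand and rise to inspect.

```bash
python3 -m pendant '[[[0,0,0],[0,0,-2],5],[[0,0,0],[0,0,-2.5],25],[[0,0,0],[0,0,-2.5],45],[[0,0,0],[0,0,-2.5],60],[[0,0,0],[0,0,-2.5],60],[[0,0,0],[0,0,-2.5],60]]' 40; python3 -c "
from h import *
st()"
python3 -m pendant '[[[0,0,0],[0,0,-10],60],[[0,0,0],[0,0,-30],60],[[0,0,0],[0,0,-65],60],[[0,0,0],[0,0,-105],85],[[0,0,0],[0,0,-145],85],[[0,0,0],[0,0,-175],85],[[0,0,0],[0,0,-175],85],[[0,0,0],[0,0,-175],85]]';cat > fin.py <<'E'
from h import *
import sys
n=sys.argv[1]
grab('wrist','wf'+n); grab('top','tf'+n); grab('scene','sf'+n); st()
for f in('wf','tf','sf'):
    W,p=cloud(f'pics/{f}{n}.npz'); hsv=cv2.cvtColor(p,cv2.COLOR_RGB2HSV)
    e=W-np.array((.539,-.1895,0)); a=np.radians(-11.3)
    L=np.stack([e[...,0]*np.cos(a)+e[...,1]*np.sin(a),-e[...,0]*np.sin(a)+e[...,1]*np.cos(a),e[...,2]],-1)*1000
    t=L[(abs(L[...,0])<38)&(abs(L[...,1])<20)&(L[...,2]>118)&(L[...,2]<140)&(hsv[...,1]<60)]
    if len(t)>20: print(f,'bar top n',len(t),np.median(t,0).round(1),cv2.minAreaRect(t[:,:2].astype(np.float32)))
    c=L[(np.linalg.norm(L[...,:2],axis=-1)<40)&(L[...,2]>72)&(L[...,2]<92)]
    if len(c)>20: print('  collar/sleeve z pct',np.percentile(c[:,2],[5,25,50,75,95]).round(1),len(c),cv2.minEnclosingCircle(c[:,:2].astype(np.float32)))
    for s in(-1,1):
        j=L[(abs(L[...,0]*s-52)<9)&(abs(L[...,1])<25)&(L[...,2]>132)&(L[...,2]<150)&(hsv[...,2]<70)]
        if len(j)>10: print('  jaw',s,len(j),j.mean(0).round(1))
    red=((hsv[...,0]<8)|(hsv[...,0]>172))&(hsv[...,1]>150)&(hsv[...,2]>60)&(abs(L[...,0])<30)&(L[...,1]>60)&(L[...,1]<150)&(L[...,2]>57)
    if red.sum()>5: print('  plate',L[red].mean(0).round(1))
E
python3 fin.py 1
```

```text
time: 14.45
tcp_pos: [0.5376, -0.189, 0.1157]
eef_rot: [-0.0, 0.102, 0.995, 0.0]
wrist_force: [-0.1, 0.1, -0.0]
finger_gap: 0.704
t 14.45 tcp [ 0.5376 -0.189   0.1157] yaw 168.25 zaxis [-5.e-04  3.e-04 -1.e+00] F [-0.1  0.1 -0. ] M [ 0.01  0.06 -0.03] gap 0.704 q [-0.43  0.16  1.72  0.    1.27 -1.79]
time: 15.12
tcp_pos: [0.5391, -0.1896, 0.2948]
eef_rot: [0.003, 0.102, 0.995, -0.001]
wrist_force: [0.2, -0.0, 0.1]
finger_gap: 0.997
t 15.27 tcp [ 0.5371 -0.1888  0.2894] yaw 168.26 zaxis [-0.0024  0.0011 -1.    ] F [ 0.4 -0.1  0.3] M [ 0.03 -0.03 -0.03] gap 0.995 q [-0.43  0.04  1.52  0.    1.59 -1.79]
wf bar top n 1363 [ -1.5   1.1 126.3] ((0.09691619873046875, 1.1400690078735352), (19.33818817138672, 75.7254409790039), 89.63550567626953)
  collar/sleeve z pct [80.8 81.8 82.3 82.8 83.6] 949 ((-1.4021751880645752, 0.4511725902557373), 29.432016372680664)
  jaw -1 528 [-53.9   1.6 140.2]
  jaw 1 347 [ 51.1   0.3 140.2]
  plate [ -1.1 126.8  63.4]
tf bar top n 205 [ -8.5   1.7 126.1] ((0.148712158203125, 0.9249601364135742), (20.216989517211914, 75.37934875488281), 89.86017608642578)
  collar/sleeve z pct [77.6 80.5 81.7 83.  85. ] 190 ((0.3560407757759094, 0.8159751296043396), 29.110469818115234)
  jaw -1 50 [-53.4   6.5 139.4]
  plate [ -0.7 128.3  63.4]
sf bar top n 152 [ -2.6  -1.3 126.7] ((-3.6015090942382812, -0.20687103271484375), (19.708059310913086, 68.88533020019531), 88.67568969726562)
  collar/sleeve z pct [74.7 79.5 82.  83.9 86.4] 147 ((0.6164266467094421, -0.2738417387008667), 29.393205642700195)
  jaw 1 51 [ 54.3  -2.9 139.4]
  plate [  0.2 125.8  62.9]
```

View pics/wf1.png

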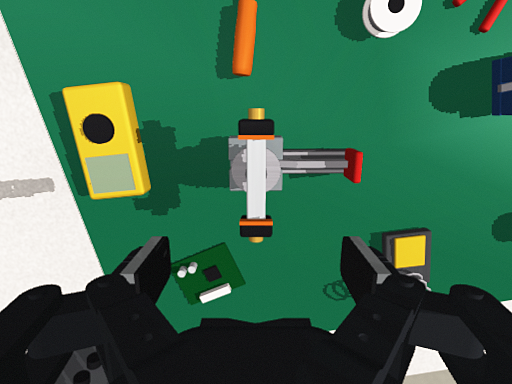

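The final pictures agree:
- **Height:** bar top at 126.1–126.7 mm and jaw tops at 139.4–140.2 mm. When the head was home in the blue base they were 125.7–126.1 and 140.0–140.5 mm.
- **Alignment:** the bar is within 1.4° of the marks and about 1 mm off the axis.
- **Grey wedge:** its plate is within about 3 mm of where it started.

I'll let the arm settle and hand in.

```bash
python3 -m pendant '[[[0,0,0],[0,0,0],85],[[0,0,0],[0,0,0],85],[[0,0,0],[0,0,0],85],[[0,0,0],[0,0,0],85]]'; python3 -c "
from h import *
from station import *
st(); close_job()"
```

```text
time: 15.6
tcp_pos: [0.5375, -0.189, 0.2902]
eef_rot: [-0.001, 0.102, 0.995, 0.0]
wrist_force: [0.1, 0.5, -0.4]
finger_gap: 0.992
t 15.6 tcp [ 0.5375 -0.189   0.2902] yaw 168.27 zaxis [-1.1e-03  5.0e-04 -1.0e+00] F [ 0.1  0.5 -0.4] M [-0.05 -0.03  0.05] gap 0.992 q [-0.43  0.04  1.52  0.    1.59 -1.79]
the job is handed in; nothing more can be done
```

The clamp head is now seated in the grey base, and I handed the job in at 15.6 s. `close_job()` gives no verdict, so what follows is my own measurement.

**What I did:** I pushed the blue base's wedge to its end stop, which raised the head about 9 mm. I then gripped the bar, lifted the freed head out and stood it in the grey socket about 45° off the marks. Pressing with about 6–10 N at the wrist, I twisted it until it dropped 7.7 mm. I then let go and moved clear.

**Last checks:**
- **Height:** the bar top measured 126.1–126.7 mm, against 125.7–126.1 mm when the head was home in the blue base.
- **Alignment:** the crossbar was within about 1.4° of the marks.
- **Position:** the wrist and top cameras put the head about 1 mm off the socket axis. The scene camera's bar fit read 3.6 mm off along the bar, but it saw the bar only partly, so I trusted the other two.
- **Grey wedge:** its plate read 126–128 mm from the base centre, where 129 mm is fully drawn out. That is at most about 3 mm in, which is camera error level.
- **Forces:** the wrist force was near zero after letting go. The highest reading in the run was about 36 N, against the wedge's end stop.
- **Bystanders:** I did not measure them again at the end. The arm stayed well clear of them, and the ones in the last wrist picture looked undisturbed.

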